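# Put the tea ware and tea bricks back in their trays

### The job

Tidy the tea table after the tasting: stand the two cups upright in the divided tray, one in each bay, lay both tea bricks flat on the bottom of the long undivided tray (not one on the other), and stand the pitcher upright in the middle of the round dish. Set the porcelain down gently rather than dropping it, and leave the toad figure and the metal caddy standing where they are.

Things in the scene. Friction and masses are not known exactly. Their poses are not given: they have to be found in the camera images.
- cup_a: A loose white porcelain tasting cup with no handle, open at the top: 54 mm outside diameter with upright walls from 12 mm up (the foot narrows to 42 mm), 45 mm high, wall 4 mm, 60 to 130 g. Origin: centre of its underside, z up through the mouth. Starts upright on the table. The two cups are alike and either may go in either bay.
- cup_b: The other loose white porcelain tasting cup with no handle, open at the top: 54 mm outside diameter with upright walls from 12 mm up (the foot narrows to 42 mm), 45 mm high, wall 4 mm, 60 to 130 g. Origin: centre of its underside, z up through the mouth. Starts upright on the table. The two cups are alike and either may go in either bay.
- brick_a: A loose pressed tea brick in pale wrapping paper with a brown paper band round its middle: a solid block 64 (its x) by 40 (its y) by 26 mm high (its z), 55 to 115 g. Origin: centre of its underside. Starts flat on the table at any turn. The two bricks are alike.
- brick_b: The other loose pressed tea brick in pale wrapping paper with a brown paper band round its middle: a solid block 64 (its x) by 40 (its y) by 26 mm high (its z), 55 to 115 g. Origin: centre of its underside. Starts flat on the table at any turn. The two bricks are alike.
- pitcher: Loose white porcelain pitcher, the only one with a handle and spout: round body 60 mm outside diameter, walls upright from 12 mm up (foot 52 mm), 60 mm high, 105 to 210 g. Origin: centre of the round body's underside. The handle reaches 54 mm out along its -x, the spout 47 mm along +x: grip the body across its y. Starts upright on the table.
- cup_tray: Cup tray, fixed to the table: low bamboo tray 172 (its x) by 88 mm (its y), parted by one cross wall into two bays, each with a round cork mat. Rims and cross wall 12 mm high, the floor 4 mm above the table. Origin: centre of its underside, on the table. Bay centres at x = +42 and -42 mm, y = 0; each bay is 76 by 76 mm inside.
- brick_tray: Brick tray, fixed to the table: low bamboo tray 182 (its x) by 82 mm (its y) with no cross wall and no mats. Rims 12 mm high and 6 mm thick, the floor 4 mm above the table, 170 by 70 mm inside: room for both bricks end to end along x (for instance centred at x = +42 and -42 mm). Origin: centre of its underside, on the table.
- dish: Round white porcelain dish, fixed to the table: 128 mm across, flat floor 5 mm above the table and 112 mm wide inside a low rim 10 mm high. Origin: centre of its underside, on the table.
- tea_pet: Bystander: small golden-brown toad figure, about 55 mm long, 45 mm wide, 51 mm high, loose, 250 g, standing between the trays. Origin: centre of its underside.
- caddy: Bystander: small round closed aluminium tea caddy, 52 mm diameter, 59 mm high with its knob, loose, 200 g, standing between the trays. Origin: centre of its underside.
There are look-alikes about, which are no part of the job. Leave any black look-alike of the brick_b alone.

How it is judged (in metres and radians):
At the end, for the whole second after the job is handed in: One upright cup on the floor of each bay (within 17 mm of its centre along each tray axis); both bricks flat on the undivided tray's floor (under 10 mm up); the pitcher upright on the dish within 30 mm of its centre; tilts under 0.12 rad; all at rest (((x of cup_a in the frame of cup_tray between 0.025 and 0.059 m and y of cup_a in the frame of cup_tray between -0.017 and 0.017 m and z of cup_a in the frame of cup_tray between 0 and 0.01 m and angle between each of cup_a, cup_b's own z axis and vertical below 0.12 rad and x of cup_b in the frame of cup_tray between -0.059 and -0.025 m and y of cup_b in the frame of cup_tray between -0.017 and 0.017 m and z of cup_b in the frame of cup_tray between 0 and 0.01 m) or (x of cup_a in the frame of cup_tray between -0.059 and -0.025 m and y of cup_a in the frame of cup_tray between -0.017 and 0.017 m and z of cup_a in the frame of cup_tray between 0 and 0.01 m and angle between each of cup_a, cup_b's own z axis and vertical below 0.12 rad and x of cup_b in the frame of cup_tray between 0.025 and 0.059 m and y of cup_b in the frame of cup_tray between -0.017 and 0.017 m and z of cup_b in the frame of cup_tray between 0 and 0.01 m)) and x of brick_a in the frame of brick_tray between -0.066 and 0.066 m and y of brick_a in the frame of brick_tray between -0.022 and 0.022 m and z of brick_a in the frame of brick_tray between 0 and 0.01 m and angle between each of brick_a, brick_b, pitcher's own z axis and vertical below 0.12 rad and x of brick_b in the frame of brick_tray between -0.066 and 0.066 m and y of brick_b in the frame of brick_tray between -0.022 and 0.022 m and z of brick_b in the frame of brick_tray between 0 and 0.01 m and horizontal distance between pitcher and dish below 0.03 m and z of pitcher in the frame of dish between 0 and 0.01 m and linear speed of each of cup_a, cup_b, brick_a, brick_b, pitcher below 0.03 m/s and angular speed of each of cup_a, cup_b, brick_a, brick_b, pitcher below 0.3 rad/s); the robot touches nothing.
It fails at once if a porcelain piece (cup or pitcher) is dropped or flung: it moves faster than 0.5 m/s while its underside is less than 20 mm above the table ((linear speed of cup_a above 0.5 m/s and height (world z) of cup_a below 0.02 m) or (linear speed of cup_b above 0.5 m/s and height (world z) of cup_b below 0.02 m) or (linear speed of pitcher above 0.5 m/s and height (world z) of pitcher below 0.02 m)).
It fails at once if the toad figure or the caddy is shifted by more than 25 mm or tipped by more than 0.35 rad (distance of any of tea_pet, caddy from where it was at the start of the episode above 0.025 m or angle between any of tea_pet, caddy's own z axis and vertical above 0.35 rad).
It also fails if it takes over 122 s, if anything falls off the work surface, if the arm or the gripper's body presses on something with over 40 N, if the wrist force passes 120 N, or if a joint passes its speed limit or range.

### The arm

A 6-joint arm with a two-finger parallel gripper is mounted at the origin on the work surface. World frame = base frame: x ahead of the robot, y to its left, z up, the work surface at z = 0. Lengths are in mm, angles in rad, forces in N, time in s.
With the tool pointing down it reaches from about 325 to 850 mm from the base axis. Payload 15.5 kg.
Tool frame: the origin (TCP) lies at the very end of the fingers, on their centre line; the grasp point (between the pads) lies 19 mm behind it; z points along the fingers, y is the line along which they close (so a half turn about z gives the same grasp; the last joint's range is limited). The gripper opens to 91 mm and grips with 3 to 60 N. Pads are 32 mm wide; open, the fingers measure 118 mm over their backs; the gripper's body (76 mm by 178 mm) begins 60 mm behind the grasp point.
Start: joints at [-1.254, 0.494, 1.345, -0, 1.302, -0.096], TCP at [250.163, -572.752, 213.915] pointing down, gripper open.
Joint ranges: [-2.91, 2.91], [-0.82, 2.16], [0.22, 2.67], [-1.22, 4.37], [0.12, 2.79], [-3.08, 3.08]. Speed limits (rad/s): [1.89, 1.89, 2.57, 3.01, 3.01, 3.01].

### API

Orientations are given as a unit quaternion [w, x, y, z].
In Python, from bench import robot gives the robot as it stands.
- The arm moves only by the tool play_rows, never from a script. Its argument "series" is a list that holds one entry, the list of rows, each a list of 7 numbers: the turn, a rotation vector about the tool's x, y, z in units of 6 degrees (1.0 is 6 degrees), then the shift along the tool's x, y, z in units of 0.025 m (1.0 is 0.025 m), then the opening, from 0 (shut) to 1 (fully open). A call has exactly 8 rows; each row shifts and turns the commanded pose from where the row before left it, along the tool's axes as they then stand; what a row does not reach is not made up. A row lasts 1/12 s, in which the tool goes at most 41.7 mm and 7.16 degrees, less where a joint would pass 70% of its speed; a pose out of reach is approached as far as the arm can. A call with a number of a shift or a turn outside -1 to 1 is refused whole. A call with a gripper value outside its range is refused whole. The fingers move at their own pace and stop on an object; "newtons" is the grip in N (left out, the last holds). Time passes only in rows, so rows that do not move let the fingers close, or fill a call up. It gives the time, the measured TCP pose, the force, the opening and the grip force at its end, in the units of the state.
- robot.sense(): the state, without advancing time (a new reading comes with each control period).
- robot.read_camera(name): name is "side" or "top" or "wrist"; returns (picture, depth): 480x640x3 uint8, red, green, blue; 480x640 float32, mm along the optical axis (not along the pixel's ray), 0 where there is no reading.
- robot.camera_model(name): a dict with "fx", "fy", "cx", "cy" (pixels), "D" ([k1, k2, p1, p2, k3] as OpenCV has them; the pictures are not rectified), "R" (3x3) and "t" (3): a world point X has camera coordinates R X + t; the wrist camera has in their place "tool_from_camera" (4x4, takes a point from camera to tool coordinates, whose origin is the TCP and whose axes are the flange's). Camera axes: x right, y down, z forward; pixel columns grow to the right and rows downward; lengths in mm; the calibration is good to about 2 mm. A picture is of the moment at which its call begins: read the wrist's pose just before it. camera_model takes no time and is no camera call.
- robot.close_job(): hands the job in; it is judged then, once.
The state is a dict: "time": time; "joint_positions": joint angles; "qd": joint speeds; "joint_efforts": joint torques, N m; "eef_pos": TCP position; "eef_rot": TCP orientation; "force": force on the tool from outside, world axes, zero at the start; "torque": the same for the moment, N m; "opening": finger opening in mm; "grasp_force": force on a finger pad.
Only numpy, scipy, OpenCV 4.12 (cv2) and the standard library are available. Lean on these libraries where they do the work, as an engineer would, in place of code of your own. Each camera call takes 0.05 s, during which the arm holds its last target. There are 200 camera calls.

## Working session

There is one attempt and no reset: what is moved stays moved. The work goes in short steps, Python scripts to look and compute and a tool call to move; the robot and the scene stay as the last step left them, time stands still between calls to the robot, and variables do not carry over. Pictures are saved under pics/ and viewed, at most 14 in all, crops included, and the job is handed in when it is done.

Besides the shell and the picture viewer there is one more tool, called after "Request:" by a JSON object that holds its "name" and its "arguments". play_rows: Moves the arm, as the interface text tells. Its arguments: {"type":"object","properties":{"series":{"type":"array"},"newtons":{"type":"number"}},"required":["series"]}

```bash
mkdir -p pics; python3 - <<'E'
from bench import robot
import cv2,numpy as np
s=robot.sense();print(s['time'],s['eef_pos'],s['eef_rot'],s['opening'])
for n in['top','side']:
    p,d=robot.read_camera(n);np.savez(f'{n}.npz',p=p,d=d)
    cv2.imwrite(f'pics/{n}0.png',p[:,:,::-1]);m=robot.camera_model(n);print(n,m)
E
```

```text
0.0 [ 250.03504989 -572.37114745  213.30918855] [-6.42176796e-04  9.78875584e-01  2.04455797e-01 -6.93069760e-05] 91.20811043236988
top {'fx': 501.03295838737955, 'fy': 501.03295838737955, 'cx': 324.28442065552764, 'cy': 240.0235424640388, 'D': array([-0.0448726,  0.       ,  0.       ,  0.       ,  0.       ]), 'R': array([[-0.01993998, -0.99979993,  0.00158308],
       [-0.99253033,  0.01960434, -0.12041269],
       [ 0.12035756, -0.00397228, -0.99272266]]), 't': array([ 179.72616913,  486.79286594, 1128.67235   ])}
side {'fx': 582.6989829799561, 'fy': 582.6989829799561, 'cx': 319.9651945440827, 'cy': 240.6669899759326, 'D': array([-0.04354778,  0.        ,  0.        ,  0.        ,  0.        ]), 'R': array([[-0.87568435,  0.48277815,  0.01010843],
       [ 0.33612077,  0.62443324, -0.70505741],
       [-0.34669835, -0.61401009, -0.70907818]]), 't': array([ 352.53066664, -245.14268724, 1988.39733978])}
```

View pics/top0.png

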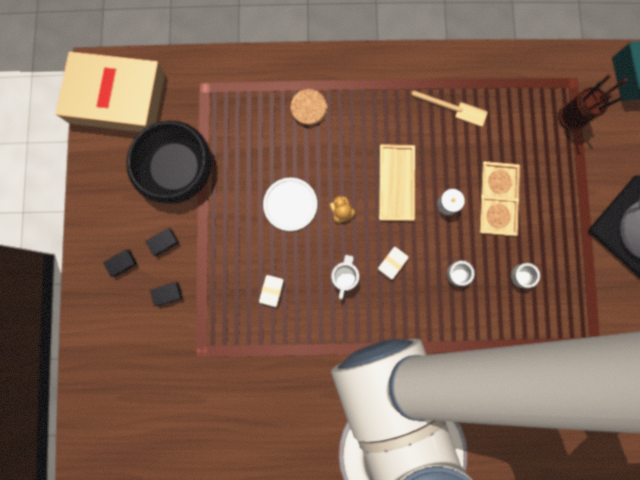

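View pics/side0.png

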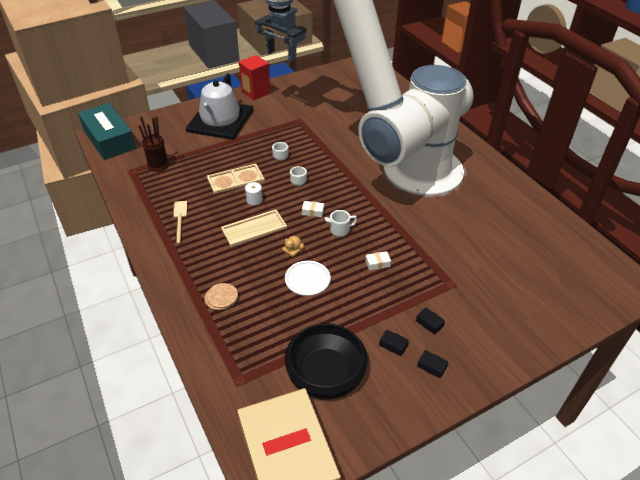

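The pictures show two open white cups at top-view (461,273) and (526,276). The pitcher, with handle and spout, is at (345,277), and the pale banded bricks are at (271,291) and (393,263). The cup tray is at (500,199), the brick tray at (397,183), the dish at (290,204), the toad at (343,209) and the caddy at (452,202).

Look-alikes:
- **Bricks:** three black ones at (162,242), (120,263) and (166,294). I reject them because they are black.
- **Cups:** the caddy at (452,202) is closed, so it is not a cup.
- **Dish:** the cork coaster at (308,107) and the black bowl at (168,161) are neither white nor porcelain.

```bash
cat > h.py <<'E'
import numpy as np,cv2
from bench import robot
from scipy import ndimage as ni
def cloud(d,m,T=None):
    v,u=np.mgrid[:480,:640];K=np.array([[m['fx'],0,m['cx']],[0,m['fy'],m['cy']],[0,0,1.]])
    q=cv2.undistortPoints(np.stack([u,v],-1).reshape(-1,1,2).astype(float),K,m['D']).reshape(480,640,2)
    c=np.dstack([q[...,0]*d,q[...,1]*d,d])
    if T is not None: return c@T[:3,:3].T+T[:3,3]
    return (c-m['t'])@m['R']
E
python3 - <<'E'
from h import *
z=np.load('top.npz');P=cloud(z['d'],robot.camera_model('top'));p=z['p']
np.set_printoptions(precision=1,suppress=True)
for n,(u,v) in dict(slat=(430,240),slat2=(240,150),wood=(130,350)).items(): print(n,P[v-4:v+5,u-4:u+5,2].ravel()[::9])
H=P[...,2]
for n,(u,v,r,lo,hi) in dict(cupa=(461,273,20,35,60),cupb=(526,276,20,35,60),pit=(345,277,28,50,75),bricka=(271,291,20,18,40),brickb=(393,263,20,18,40),toad=(343,209,18,15,70),caddy=(452,202,18,30,80)).items():
    k=np.zeros(H.shape,bool);k[v-r:v+r,u-r:u+r]=1;k&=(H>lo)&(H<hi)
    x=P[k];f=x[:,:2].astype(np.float32)
    print(n,len(x),'zmed',np.median(x[:,2]),'circ',cv2.minEnclosingCircle(f),'rect',cv2.minAreaRect(f),'mean',x.mean(0))
hsv=cv2.cvtColor(p,cv2.COLOR_RGB2HSV)
for n,(u,v,ru,rv) in dict(ct=(500,199,28,42),bt=(397,183,26,46),dish=(290,204,32,32)).items():
    k=np.zeros(H.shape,bool);k[v-rv:v+rv,u-ru:u+ru]=1
    k&=(p.min(-1)>150) if n=='dish' else (p[...,0]>150)&(H<30)
    l,_=ni.label(ni.binary_fill_holes(k));b=l==np.bincount(l.ravel())[1:].argmax()+1
    x=P[b];f=x[:,:2].astype(np.float32)
    print(n,len(x),'z',np.percentile(x[:,2],[5,50,95]),'circ',cv2.minEnclosingCircle(f),'rect',cv2.minAreaRect(f),'mean',x.mean(0))
cv2.imwrite('pics/crop.png',cv2.resize(p[165:315,250:550,::-1],None,fx=2.6,fy=2.6,interpolation=cv2.INTER_CUBIC))
E
```

```text
slat [-0.2  1.1 -4.  -3.3  1.3 -0.9  2.   0.9  2.2]
slat2 [ 1.2 -0.4  1.9  3.1 -1.9 -0.5 -0.1  3.3 -3.1]
wood [-0.7  0.3 -1.6  2.1  1.5  2.3  2.5  1.9 -3.6]
cupa 166 zmed 44.35454518644869 circ ((408.92535400390625, -139.25619506835938), 28.08376693725586) rect ((408.692138671875, -139.42295837402344), (52.306819915771484, 53.15242004394531), 49.752498626708984) mean [ 408.1 -139.6   43.8]
cupb 183 zmed 44.069354550943636 circ ((399.8603820800781, -290.8465576171875), 28.457653045654297) rect ((399.3695068359375, -290.1700744628906), (53.331092834472656, 54.80924606323242), 16.284164428710938) mean [ 399.4 -289.5   43.5]
pit 223 zmed 59.15748970126111 circ ((403.959228515625, 126.50802612304688), 46.77846145629883) rect ((406.1430969238281, 126.32025146484375), (59.76239776611328, 79.75486755371094), 41.30206298828125) mean [413.4 124.2  58.6]
bricka 491 zmed 26.075542014998224 circ ((377.6764221191406, 294.0946960449219), 35.8390007019043) rect ((377.91815185546875, 294.7420654296875), (40.86415481567383, 63.93572235107422), 73.70112609863281) mean [377.7 294.4  26. ]
brickb 460 zme
[... 646 characters left out ...]
58594) mean [ 571.5 -122.8   53.8]
ct 2739 z [ 0.9  5.6 14. ] circ ((509.7021484375, -66.63739013671875), 288.8416748046875) rect ((463.5869140625, -104.8394775390625), (183.00830078125, 574.2110595703125), 39.638526916503906) mean [ 584.7 -250.7   11.5]
bt 2817 z [-0.1  4.7 13.6] circ ((536.339111328125, 60.9846305847168), 217.4959259033203) rect ((525.79638671875, 33.534637451171875), (138.01515197753906, 427.71978759765625), 68.98982238769531) mean [629.3  -6.6   8.4]
dish 2276 z [ 0.8  5.5 11.3] circ ((498.5713195800781, 220.4791717529297), 154.62889099121094) rect ((497.18939208984375, 246.63604736328125), (299.7768859863281, 128.3740234375), 3.0243167877197266) mean [580.8 250.1  10.3]
```

View pics/crop.png

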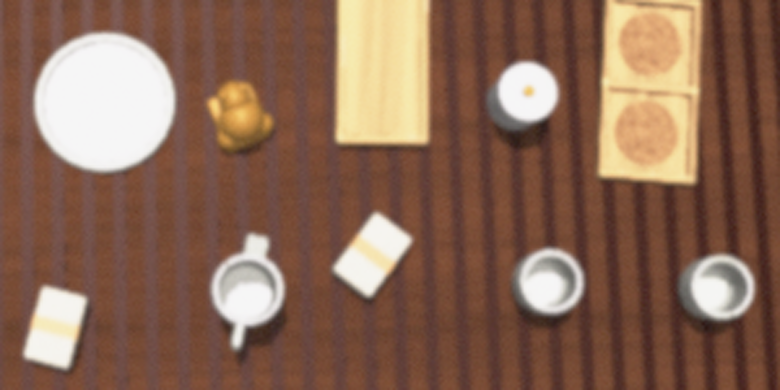

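The crop confirms the choice: two pale banded bricks, two open cups, and the pitcher with spout and handle roughly along world x. The tray measurement was spoiled by depth dropouts, so I'll redo it.

```bash
python3 - <<'E'
from h import *
from scipy.optimize import least_squares
z=np.load('top.npz');P=cloud(z['d'],robot.camera_model('top'));p=z['p'];H=P[...,2]
np.set_printoptions(precision=1,suppress=True)
for n,(u,v,ru,rv) in dict(ct=(500,199,25,42),bt=(397,183,24,44),dish=(290,204,32,32)).items():
    k=np.zeros(H.shape,bool);k[v-rv:v+rv,u-ru:u+ru]=1
    k&=(p.min(-1)>150) if n=='dish' else (p[...,0]>130)
    l,_=ni.label(k);b=l==np.bincount(l.ravel())[1:].argmax()+1
    x=P[b&(z['d']>0)&(abs(H-6)<12)];f=x[:,:2].astype(np.float32)
    ang=cv2.minAreaRect(f)
    print(n,len(x),'circ',cv2.minEnclosingCircle(f),'rect',ang)
k=np.zeros(H.shape,bool);k[245:310,315:375]=1;k&=(H>52)&(H<70);x=P[k][:,:2]
n=np.array([.178,.984]);a=np.array([.984,-.178])
c=np.array([410,125.])
for i in range(20):
    q=x-c;al=q@a;w=q@n
    r=np.hypot(al,w);s=(r<33)&(r>23); f=least_squares(lambda e:np.hypot(*(x[s]-e).T)-28,c,loss='soft_l1');c=f.x
q=x-c
print('pit',c,s.sum(),np.percentile(q@n,[1,99]),np.percentile(q@a,[1,99]))
o=q[np.hypot(*q.T)>34];print('handle/spout dirs',np.degrees(np.arctan2(o[:,1],o[:,0])),np.hypot(*o.T))
E
```

```text
ct 2807 circ ((587.7216186523438, -253.31375122070312), 100.06977081298828) rect ((587.9945068359375, -255.09889221191406), (98.87560272216797, 181.7183074951172), 83.95342254638672)
bt 2885 circ ((631.7393798828125, -9.038860321044922), 103.75366973876953) rect ((632.1170043945312, -10.92049789428711), (96.47383117675781, 192.14083862304688), 86.74629974365234)
dish 2267 circ ((582.8391723632812, 250.3615264892578), 65.68399810791016) rect ((582.4646606445312, 251.434814453125), (127.50231170654297, 128.62245178222656), 88.48297119140625)
pit [404.4 125.6] 156 [-28.9  28.6] [-42.   44.8]
handle/spout dirs [ -4.1  -6.8  -9.8 -12.7  -1.7  -4.3  -7.3 -10.2 -13.2 -16.1 -18.7 -21.4
  -1.6  -4.5  -7.6 -10.9 -13.7 -16.7 -19.7 -22.4  -1.5  -4.7  -8.2 -11.4
 -14.6 -17.7 -20.7 -23.6  -1.8  -5.3  -8.4 -12.  -15.2 -18.7 -21.7 -24.8
   2.   -1.9  -5.3  -9.1 -12.6 -16.2 -19.7 -23.1 -26.3 -24.4 -27.8 168.2
 168.8 163.2 166.1 169.8 164.7 168. ] [45.  44.9 45.5 46.2 43.3 42.9 43.1 43.3 43.8 44.6 44.8 45.6 40.9 40.6
 40.8 41.6 41.5 42.1 43.  43.4 38.5 38.5 39.  39.1 39.7 40.2 40.9 41.6
 36.6 36.7 36.4 36.9 37.1 38.1 38.6 39.6 34.4 34.4 34.1 34.6 34.7 35.2
 35.9 36.9 38.  34.7 35.9 35.6 37.8 41.  40.5 42.2 45.2 46.9]
```

```bash
python3 - <<'E'
from h import *
z=np.load('top.npz');m=robot.camera_model('top');p=z['p']
# plane-projected positions at height h
def plane(h):
    one=np.ones((480,640));r=cloud(one,m);C=-m['R'].T@m['t'];d=r-C
    return C+d*((h-C[2])/d[...,2])[...,None]
hsv=cv2.cvtColor(p,cv2.COLOR_RGB2HSV)
for n,(u,v,ru,rv,h) in dict(ct=(500,199,25,42,11),bt=(397,183,24,44,11),dish=(290,204,32,32,10)).items():
    k=np.zeros(p.shape[:2],np.uint8);g=p[...,0]>(165 if n!='dish' else 150)
    if n=='ct': g=p[...,0]>140
    k[v-rv:v+rv,u-ru:u+ru]=g[v-rv:v+rv,u-ru:u+ru]
    k=ni.binary_fill_holes(ni.binary_opening(ni.binary_fill_holes(k),iterations=4))
    x=plane(h)[k][:,:2]; c=x.mean(0); w,V=np.linalg.eigh(np.cov(x.T)); a=V[:,1]*np.sign(V[0,1])
    q=(x-c)@np.c_[a,[-a[1],a[0]]]
    print(n,k.sum(),'mean',c.round(1),'yaw',np.degrees(np.arctan2(a[1],a[0])).round(1),'size',np.sqrt(12*np.var(q,0)).round(1),np.percentile(q,[1,99],axis=0).round(1).tolist(),'rect',cv2.minAreaRect(x.astype(np.float32)))
E
```

```text
ct 2754 mean [ 584.8 -251.1] yaw -6.8 size [174.6  91.7] [[-85.7, -45.4], [86.9, 45.2]] rect ((585.51708984375, -251.33206176757812), (93.00779724121094, 176.91448974609375), 83.7812728881836)
bt 2646 mean [628.4  -5.8] yaw -2.7 size [182.4  84. ] [[-88.8, -41.3], [91.2, 41.5]] rect ((629.7327270507812, -6.15618896484375), (85.06072235107422, 184.3373565673828), 86.54676818847656)
dish 2341 mean [581.3 250.1] yaw -47.6 size [113.5 112.7] [[-60.9, -60.5], [60.8, 61.0]] rect ((581.3868408203125, 250.11293029785156), (127.64594268798828, 128.10592651367188), 43.927215576171875)
```

```bash
cat > go.py <<'E'
import sys,numpy as np
from bench import robot
from scipy.spatial.transform import Rotation as Ro
s=robot.sense();q=s['eef_rot'];R=Ro.from_quat([*q[1:],q[0]]);M=R.as_matrix()
psi=np.degrees(np.arctan2(M[1,0],M[0,0]));print('t',round(s['time'],2),'pos',s['eef_pos'].round(1),'psi',round(psi,2),'tilt',(M[:2,2]*57.3).round(2),'open',round(s['opening'],1),'grip',round(s['grasp_force'],1),'F',s['force'].round(1))
p=s['eef_pos'];a=[float(v) for v in sys.argv[1:]]
for i in range(0,len(a),4):
    x,y,z,f=a[i:i+4];r=np.radians(f);tx=np.array([np.cos(r),np.sin(r),0]);ty=np.array([np.sin(r),-np.cos(r),0])
    d=np.array([x,y,z])-p
    print('turn units',round(-(f-psi)/6,2),'shift units (after turn) ',np.round([d@tx/25,d@ty/25,-d[2]/25],2)); p=np.array([x,y,z]);psi=f
E
python3 go.py 399.5 -290 113 -6.4 399.5 -290 18 -6.4
```

```text
t 0.1 pos [ 250.1 -572.5  213.4] psi 23.59 tilt [-0.02  0.06] open 90.9 grip 0.0 F [-0.2 -0.3 -0.2]
turn units 5.0 shift units (after turn)  [  4.68 -11.89   4.02]
turn units -0.0 shift units (after turn)  [0.  0.  3.8]
```

Request:
{"name": "play_rows", "arguments": {"series": [[[0,0,1,0,0,0,1],[0,0,1,0,0,0,1],[0,0,1,0,0,0,1],[0,0,1,0,0,0,1],[0,0,1,0,0,1,1],[0,0,0,0,0,1,1],[0,0,0,0,0,1,1],[0,0,0,0,0,0,1]]], "newtons": 25}}

```text
time: 0.77
eef_pos: [249.3, -570.1, 134.4]
eef_rot: [-0.003, 0.998, -0.056, -0.001]
force: [-0.1, 1.1, -0.8]
opening: 91.2
grasp_force: 0.0
```

```bash
python3 go.py 399.5 -290 113 -6.4 399.5 -290 18 -6.4
```

```text
t 0.77 pos [ 249.3 -570.1  134.4] psi -6.41 tilt [-0.13  0.4 ] open 91.2 grip 0.0 F [-0.1  1.1 -0.8]
turn units -0.0 shift units (after turn)  [  4.72 -11.8    0.85]
turn units -0.0 shift units (after turn)  [0.  0.  3.8]
```

Request:
{"name": "play_rows", "arguments": {"series": [[[0,0,0,0.4,-0.99,0,1],[0,0,0,0.4,-0.99,0,1],[0,0,0,0.4,-0.99,0,1],[0,0,0,0.4,-0.99,0,1],[0,0,0,0.4,-0.99,0,1],[0,0,0,0.4,-0.99,0,1],[0,0,0,0.4,-0.99,0,1],[0,0,0,0.4,-0.99,0,1]]]}}

```text
time: 1.43
eef_pos: [352.5, -384.1, 140.1]
eef_rot: [0.0, 0.998, -0.056, 0.0]
force: [0.1, -0.4, 0.8]
opening: 91.1
grasp_force: 0.0
```

Request:
{"name": "play_rows", "arguments": {"series": [[[0,0,0,0.4,-0.99,0,1],[0,0,0,0.4,-0.99,0,1],[0,0,0,0.4,-0.99,0,1],[0,0,0,0.3,-0.99,0.5,1],[0,0,0,0,0,0.5,1],[0,0,0,0,0,0,1],[0,0,0,0,0,0,1],[0,0,0,0,0,0,1]]]}}

```text
time: 2.1
eef_pos: [400.3, -291.7, 114.9]
eef_rot: [0.0, 0.998, -0.056, 0.0]
force: [-0.3, -0.7, 0.6]
opening: 91.4
grasp_force: 0.0
```

```bash
python3 go.py 399.5 -290 17 -6.4; python3 - <<'E'
from h import *
p,d=robot.read_camera('wrist');cv2.imwrite('pics/w1.png',p[:,:,::-1])
m=robot.camera_model('wrist');print(m['tool_from_camera'].round(2))
E
```

```text
t 2.1 pos [ 400.3 -291.7  114.9] psi -6.43 tilt [ 0.04 -0.05] open 91.4 grip 0.0 F [-0.3 -0.7  0.6]
turn units -0.01 shift units (after turn)  [-0.04 -0.06  3.92]
[[   0.     -0.97   -0.25   68.67]
 [   1.      0.     -0.     -0.32]
 [   0.     -0.25    0.97 -171.31]
 [   0.      0.      0.      1.  ]]
```

View pics/w1.png

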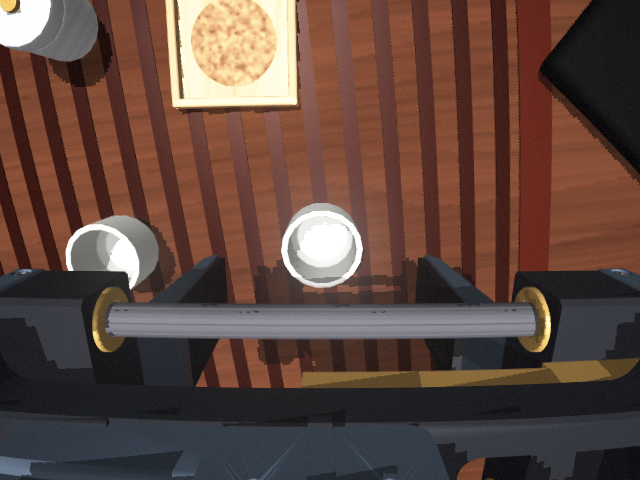

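The wrist view shows the cup at (322,245), centred between the fingers, with the cup tray beyond it at (235,50). Next: descend, grip and lift.

Request:
{"name": "play_rows", "arguments": {"series": [[[0,0,0,0,-0.05,1,1],[0,0,0,0,0,1,1],[0,0,0,0,0,1,1],[0,0,0,0,0,0.5,1],[0,0,0,0,0,0.4,1],[0,0,0,0,0,0,0.5],[0,0,0,0,0,0,0.4],[0,0,0,0,0,0,0.4]]], "newtons": 20}}

```text
time: 2.82
eef_pos: [400.6, -290.1, 17.4]
eef_rot: [0.0, 0.998, -0.056, 0.001]
force: [-0.2, 0.5, -0.4]
opening: 74.2
grasp_force: 0.0
```

Request:
{"name": "play_rows", "arguments": {"series": [[[0,0,0,0,0,0,0.4],[0,0,0,0,0,0,0.4],[0,0,0,0,0,0,0.4],[0,0,0,0,0,-0.2,0.4],[0,0,0,0,0,-0.6,0.4],[0,0,0,0,0,-0.8,0.4],[0,0,0,0,0,-0.8,0.4],[0,0,0,0,0,0,0.4]]]}}

```text
time: 3.48
eef_pos: [401.4, -290.4, 79.7]
eef_rot: [0.001, 0.998, -0.056, 0.002]
force: [1.3, -0.8, -0.4]
opening: 53.7
grasp_force: 20.0
```

```bash
python3 go.py 627 -255.7 77 -6.4 627 -255.7 23 -6.4
```

```text
t 3.48 pos [ 401.4 -290.4   79.7] psi -6.4 tilt [ 0.18 -0.16] open 53.7 grip 20.0 F [ 1.3 -0.8 -0.4]
turn units 0.0 shift units (after turn)  [ 8.81 -2.39  0.11]
turn units -0.0 shift units (after turn)  [0.   0.   2.16]
```

Request:
{"name": "play_rows", "arguments": {"series": [[[0,0,0,0.7,-0.2,0,0.4],[0,0,0,0.9,-0.27,0,0.4],[0,0,0,0.9,-0.27,0,0.4],[0,0,0,0.9,-0.27,0,0.4],[0,0,0,0.5,-0.27,0,0.4],[0,0,0,0,0,0,0.4],[0,0,0,0,0,0,0.4],[0,0,0,0,0,0,0.4]]]}}

```text
time: 4.15
eef_pos: [499.6, -268.2, 76.2]
eef_rot: [-0.0, 0.998, -0.056, -0.001]
force: [0.1, 0.1, -1.2]
opening: 54.3
grasp_force: 20.0
```

```bash
python3 go.py 627 -255.7 77 -6.4; cat >> h.py <<'E'
from scipy.spatial.transform import Rotation as Ro
def wrist(name):
    s=robot.sense();p,d=robot.read_camera('wrist');m=robot.camera_model('wrist');q=s['eef_rot']
    T=np.eye(4);T[:3,:3]=Ro.from_quat([*q[1:],q[0]]).as_matrix();T[:3,3]=s['eef_pos']
    P=cloud(d,m,T@m['tool_from_camera']);P[d<=0]=np.nan
    cv2.imwrite(f'pics/{name}.png',p[:,:,::-1]);np.savez(f'{name}.npz',p=p,P=P);return p,P
E
python3 - <<'E'
from h import *
p,P=wrist('w2')
print(P[[20,60,100,140],:][:,[150,250,320,400]].round(0).tolist())
E
```

```text
t 4.15 pos [ 499.6 -268.2   76.2] psi -6.4 tilt [-0.06  0.03] open 54.3 grip 20.0 F [ 0.1  0.1 -1.2]
turn units 0.0 shift units (after turn)  [ 5.01 -1.07 -0.03]
[[[653.0, -180.0, 2.0], [643.0, -242.0, 5.0], [639.0, -283.0, 5.0], [635.0, -331.0, 1.0]], [[630.0, -176.0, 2.0], [621.0, -239.0, 7.0], [616.0, -280.0, 5.0], [612.0, -329.0, 2.0]], [[607.0, -171.0, -0.0], [598.0, -235.0, 7.0], [593.0, -278.0, 5.0], [588.0, -327.0, 1.0]], [[582.0, -166.0, -1.0], [574.0, -231.0, 3.0], [569.0, -275.0, 5.0], [564.0, -325.0, 2.0]]]
```

View pics/w2.png

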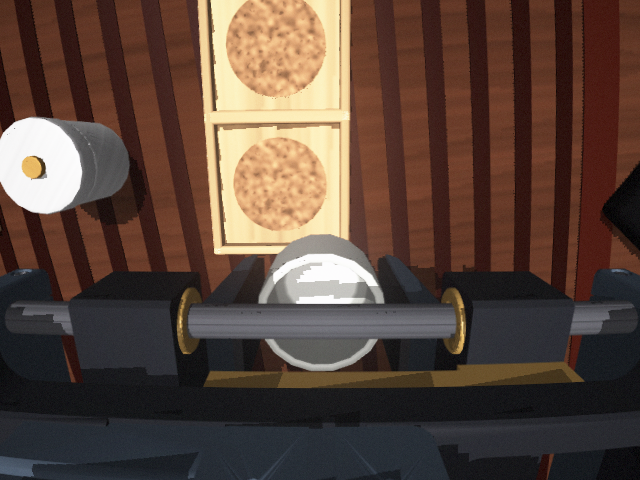

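The held cup is at (320,310). The tray mats are at (276,45) and (280,184), and the cross wall is at row 117. I'll read the bay centres from the mats.

```bash
python3 - <<'E'
from h import *
z=np.load('w2.npz');P=z['P']
for (u,v) in [(276,45),(280,184),(278,118)]:
    print(u,v,np.nanmedian(P[v-4:v+5,u-4:u+5].reshape(-1,3),0).round(1))
h=cv2.cvtColor(z['p'],cv2.COLOR_RGB2HSV);k=(h[...,2]>170)&(P[...,2]>2)&(P[...,2]<20)
k[260:]=0;k[:,:195]=0;k[:,360:]=0
for v in (30,80,150,200):
    c=np.where(k[v])[0];print(v,c[0],c[-1],P[v,c[0]+3].round(1),P[v,c[-1]-3].round(1))
E
python3 go.py 627 -255.7 77 -6.4
```

```text
276 45 [ 627.5 -255.1    5.2]
280 184 [ 544.8 -246.6    5.1]
278 118 [ 584.7 -251.5   12.5]
30 199 349 [ 639.6 -213.9   11.8] [ 629.4 -296.7   12. ]
80 202 349 [ 611.6 -211.4   12.4] [ 601.9 -294.    11.4]
150 207 348 [ 571.  -207.7   12.7] [ 561.6 -289.4   12.8]
200 210 348 [ 540.5 -204.5   13.9] [ 531.1 -286.4   12.5]
t 4.2 pos [ 499.5 -268.4   76.3] psi -6.42 tilt [-0.06  0.03] open 53.9 grip 20.0 F [ 1.   0.2 -0.8]
turn units -0.0 shift units (after turn)  [ 5.01 -1.07 -0.03]
```

Request:
{"name": "play_rows", "arguments": {"series": [[[0,0,0,0.9,-0.2,0,0.4],[0,0,0,0.9,-0.2,0,0.4],[0,0,0,0.9,-0.2,0,0.4],[0,0,0,0.9,-0.2,0,0.4],[0,0,0,0.9,-0.2,0,0.4],[0,0,0,0.5,-0.07,0,0.4],[0,0,0,0,0,0.3,0.4],[0,0,0,0,0,0.5,0.4]]]}}

```text
time: 4.87
eef_pos: [627.8, -256.5, 56.6]
eef_rot: [0.0, 0.998, -0.056, 0.001]
force: [-0.6, -0.8, -1.8]
opening: 54.0
grasp_force: 20.0
```

Request:
{"name": "play_rows", "arguments": {"series": [[[0,0,0,0,0,0.5,0.4],[0,0,0,0,0,0.4,0.4],[0,0,0,0,0,0.2,0.4],[0,0,0,0,0,0.12,0.4],[0,0,0,0,0,0.08,0.4],[0,0,0,0,0,0.05,0.4],[0,0,0,0,0,0,0.4],[0,0,0,0,0,0,0.4]]]}}

```text
time: 5.53
eef_pos: [628.1, -256.0, 23.1]
eef_rot: [0.0, 0.998, -0.056, 0.0]
force: [-0.3, -0.2, -1.2]
opening: 53.5
grasp_force: 20.0
```

```bash
python3 go.py 627.3 -255.4 22 -6.4
```

```text
t 5.53 pos [ 628.1 -256.    23.1] psi -6.4 tilt [ 0.03 -0.02] open 53.5 grip 20.0 F [-0.3 -0.2 -1.2]
turn units -0.0 shift units (after turn)  [-0.03 -0.02  0.04]
```

Request:
{"name": "play_rows", "arguments": {"series": [[[0,0,0,0,0,0.05,0.4],[0,0,0,0,0,0,0.65],[0,0,0,0,0,0,0.75],[0,0,0,0,0,0,0.75],[0,0,0,0,0,-0.4,0.75],[0,0,0,0,0,-1,0.8],[0,0,0,0,0,-1,1],[0,0,0,0,0,-1,1]]]}}

```text
time: 6.2
eef_pos: [627.8, -255.9, 108.1]
eef_rot: [-0.0, 0.998, -0.056, -0.0]
force: [0.0, 0.7, -0.7]
opening: 83.5
grasp_force: 0.0
```

Request:
{"name": "play_rows", "arguments": {"series": [[[0,0,0,-0.9,-0.36,0,1],[0,0,0,-0.93,-0.37,0,1],[0,0,0,-0.93,-0.37,0,1],[0,0,0,-0.93,-0.37,0,1],[0,0,0,-0.93,-0.37,0,1],[0,0,0,-0.93,-0.37,0,1],[0,0,0,-0.93,-0.37,0,1],[0,0,0,-0.93,-0.37,0,1]]]}}

```text
time: 6.87
eef_pos: [451.2, -161.5, 107.2]
eef_rot: [0.0, 0.998, -0.056, 0.0]
force: [0.3, 0.7, 0.2]
opening: 91.4
grasp_force: 0.0
```

Request:
{"name": "play_rows", "arguments": {"series": [[[0,0,0,-0.93,-0.36,0,1],[0,0,0,-0.9,-0.36,0,1],[0,0,0,0,0,0,1],[0,0,0,0,0,0,1],[0,0,0,0,0,0,1],[0,0,0,0,0,0,1],[0,0,0,0,0,0,1],[0,0,0,0,0,0,1]]]}}

```text
time: 7.53
eef_pos: [409.1, -139.3, 106.4]
eef_rot: [0.0, 0.998, -0.056, 0.0]
force: [-0.7, 0.5, -0.0]
opening: 91.0
grasp_force: 0.0
```

```bash
python3 go.py 408.5 -139.4 17 -6.4; python3 - <<'E'
from h import *
p,P=wrist('w3');H=P[...,2]
k=(H>38)&(H<50);l,n=ni.label(ni.binary_closing(k,iterations=2))
for i in range(1,n+1):
    x=P[(l==i)&k]
    if len(x)>400: print(len(x),cv2.minEnclosingCircle(x[:,:2].astype(np.float32)),x.mean(0))
E
```

```text
t 7.53 pos [ 409.1 -139.3  106.4] psi -6.41 tilt [ 0.02 -0.01] open 91.0 grip 0.0 F [-0.7  0.5 -0. ]
turn units -0.0 shift units (after turn)  [-0.02  0.01  3.58]
1812 ((408.0212707519531, -140.64984130859375), 27.137454986572266) [ 407.86704716 -140.88471255   44.41954472]
```

Request:
{"name": "play_rows", "arguments": {"series": [[[0,0,0,0,0.04,1,1],[0,0,0,0,0,1,1],[0,0,0,0,0,0.8,1],[0,0,0,0,0,0.5,1],[0,0,0,0,0,0.28,1],[0,0,0,0,0,0,0.5],[0,0,0,0,0,0,0.4],[0,0,0,0,0,0,0.4]]], "newtons": 20}}

```text
time: 8.25
eef_pos: [408.9, -140.2, 17.6]
eef_rot: [0.0, 0.998, -0.056, 0.0]
force: [1.1, 0.3, -0.3]
opening: 74.3
grasp_force: 0.0
```

Request:
{"name": "play_rows", "arguments": {"series": [[[0,0,0,0,0,0,0.4],[0,0,0,0,0,0,0.4],[0,0,0,0,0,0,0.4],[0,0,0,0,0,-0.2,0.4],[0,0,0,0,0,-0.6,0.4],[0,0,0,0,0,-0.8,0.4],[0,0,0,0,0,-0.8,0.4],[0,0,0,0,0,0,0.4]]]}}

```text
time: 8.92
eef_pos: [409.6, -140.5, 79.9]
eef_rot: [0.001, 0.998, -0.056, 0.002]
force: [1.3, -0.9, -0.9]
opening: 54.3
grasp_force: 20.0
```

Request:
{"name": "play_rows", "arguments": {"series": [[[0,0,0,0.6,0.35,0,0.4],[0,0,0,0.8,0.5,0,0.4],[0,0,0,0.9,0.56,0,0.4],[0,0,0,0.9,0.56,0,0.4],[0,0,0,0.9,0.56,0,0.4],[0,0,0,0.9,0.55,0,0.4],[0,0,0,0.6,0.4,0,0.4],[0,0,0,0.26,0.15,0,0.4]]]}}

```text
time: 9.58
eef_pos: [545.7, -248.1, 76.8]
eef_rot: [0.0, 0.998, -0.056, 0.001]
force: [-0.3, 0.8, -0.9]
opening: 54.1
grasp_force: 20.0
```

```bash
python3 go.py 544 -246.6 22.5 -6.4
```

```text
t 9.58 pos [ 545.7 -248.1   76.8] psi -6.43 tilt [ 0.07 -0.05] open 54.1 grip 20.0 F [-0.3  0.8 -0.9]
turn units -0.01 shift units (after turn)  [-0.07 -0.05  2.17]
```

Request:
{"name": "play_rows", "arguments": {"series": [[[0,0,0,-0.06,-0.04,0.4,0.4],[0,0,0,0,0,0.5,0.4],[0,0,0,0,0,0.5,0.4],[0,0,0,0,0,0.4,0.4],[0,0,0,0,0,0.15,0.4],[0,0,0,0,0,0.1,0.4],[0,0,0,0,0,0.06,0.4],[0,0,0,0,0,0.05,0.4]]]}}

```text
time: 10.25
eef_pos: [542.6, -245.3, 23.1]
eef_rot: [0.0, 0.998, -0.056, 0.0]
force: [0.3, 0.9, -1.2]
opening: 54.5
grasp_force: 20.0
```

Request:
{"name": "play_rows", "arguments": {"series": [[[0,0,0,0,0,0.05,0.4],[0,0,0,0,0,0,0.65],[0,0,0,0,0,0,0.75],[0,0,0,0,0,0,0.75],[0,0,0,0,0,-0.4,0.75],[0,0,0,0,0,-1,0.8],[0,0,0,0,0,-1,1],[0,0,0,0,0,-1,1]]]}}

```text
time: 10.92
eef_pos: [542.3, -245.2, 108.4]
eef_rot: [-0.0, 0.998, -0.056, -0.0]
force: [0.0, 0.1, 0.3]
opening: 83.4
grasp_force: 0.0
```

Request:
{"name": "play_rows", "arguments": {"series": [[[0,0,1,0,0,0,1],[0,0,1,0,0,0,1],[0,0,1,0,0,0,1],[0,0,1,0,0,0,1],[0,0,1,0,0,0,1],[0,0,0.35,0,0,0,1],[0,0,0,0,0,0,1],[0,0,0,0,0,0,1]]]}}

```text
time: 11.58
eef_pos: [542.6, -245.4, 107.3]
eef_rot: [0.0, 0.944, -0.329, 0.0]
force: [0.5, 0.9, -0.5]
opening: 91.3
grasp_force: 0.0
```

```bash
python3 go.py 435 12.5 105 -38.5
```

```text
t 11.58 pos [ 542.6 -245.4  107.3] psi -38.4 tilt [ 0.02 -0.02] open 91.3 grip 0.0 F [ 0.5  0.9 -0.5]
turn units 0.02 shift units (after turn)  [-9.79 -5.39  0.09]
```

Request:
{"name": "play_rows", "arguments": {"series": [[[0,0,0,-0.9,-0.5,0,1],[0,0,0,-0.9,-0.5,0,1],[0,0,0,-0.9,-0.5,0,1],[0,0,0,-0.9,-0.5,0,1],[0,0,0,-0.9,-0.5,0,1],[0,0,0,-0.9,-0.5,0,1],[0,0,0,-0.9,-0.5,0,1],[0,0,0,-0.9,-0.5,0,1]]]}}

```text
time: 12.25
eef_pos: [463.4, -54.0, 107.0]
eef_rot: [-0.0, 0.944, -0.329, 0.0]
force: [0.7, -0.2, 0.6]
opening: 91.0
grasp_force: 0.0
```

Request:
{"name": "play_rows", "arguments": {"series": [[[0,0,0,-0.9,-0.5,0,1],[0,0,0,-0.9,-0.5,0,1],[0,0,0,-0.79,-0.39,0,1],[0,0,0,0,0,0,1],[0,0,0,0,0,0,1],[0,0,0,0,0,0,1],[0,0,0,0,0,0,1],[0,0,0,0,0,0,1]]]}}

```text
time: 12.92
eef_pos: [435.4, 11.8, 106.7]
eef_rot: [-0.0, 0.944, -0.33, 0.0]
force: [0.1, 0.5, -0.5]
opening: 91.1
grasp_force: 0.0
```

```bash
python3 - <<'E'
from h import *
p,P=wrist('w4');H=P[...,2]
k=(H>20)&(H<32);l,n=ni.label(ni.binary_closing(k,iterations=2))
for i in range(1,n+1):
    x=P[(l==i)&k]
    if len(x)>400: print(len(x),np.argwhere(l==i).mean(0),cv2.minAreaRect(x[:,:2].astype(np.float32)),x.mean(0))
E
python3 go.py 435 12.5 10 -38.5; 
```

```text
947 [204.45400593 100.45103858] ((551.10888671875, 121.47340393066406), (28.801937103271484, 48.14788055419922), 47.19129943847656) [552.5031188  114.01942051  25.75184192]
5205 [241.81032505 319.98661568] ((435.881103515625, 12.603813171386719), (40.1402587890625, 64.1694107055664), 51.92833709716797) [437.11543512  11.60589668  26.4872838 ]
t 12.97 pos [435.3  11.9 106.7] psi -38.55 tilt [ 0.02 -0.  ] open 91.2 grip 0.0 F [0.2 0.4 0.3]
turn units -0.01 shift units (after turn)  [-0.02 -0.01  3.87]
```

View pics/w4.png

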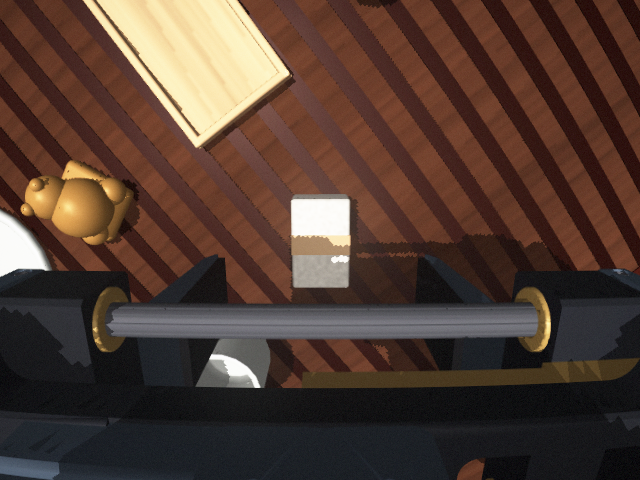

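The brick is square between the fingers at (320,240), and the pitcher at (235,370) is clear of them. Next: grip, lift and turn.

Request:
{"name": "play_rows", "arguments": {"series": [[[0,0,0,0,0,1,1],[0,0,0,0,0,1,1],[0,0,0,0,0,1,1],[0,0,0,0,0,0.5,1],[0,0,0,0,0,0.37,1],[0,0,0,0,0,0,0.5],[0,0,0,0,0,0,0.3],[0,0,0,0,0,0,0.3]]], "newtons": 25}}

```text
time: 13.63
eef_pos: [435.2, 12.3, 10.4]
eef_rot: [-0.0, 0.944, -0.33, 0.0]
force: [-0.4, 0.1, 0.1]
opening: 74.3
grasp_force: 0.0
```

Request:
{"name": "play_rows", "arguments": {"series": [[[0,0,0,0,0,0,0.3],[0,0,0,0,0,0,0.3],[0,0,0,0,0,0,0.3],[0,0,0,0,0,0,0.3],[0,0,0,0,0,0,0.3],[0,0,0,0,0,-0.6,0.3],[0,0,0,0,0,-1,0.3],[0,0,0,0,0,-1,0.3]]]}}

```text
time: 14.3
eef_pos: [434.1, 12.6, 75.3]
eef_rot: [0.0, 0.944, -0.33, -0.001]
force: [1.1, -0.4, -1.7]
opening: 40.3
grasp_force: 25.0
```

Request:
{"name": "play_rows", "arguments": {"series": [[[0,0,-1,0,0,0,0.3],[0,0,-1,0,0,0,0.3],[0,0,-1,0,0,0,0.3],[0,0,-1,0,0,0,0.3],[0,0,-1,0,0,0,0.3],[0,0,-0.9,0,0,0,0.3],[0,0,0,0,0,0,0.3],[0,0,0,0,0,0,0.3]]]}}

```text
time: 14.97
eef_pos: [434.8, 12.5, 74.9]
eef_rot: [-0.0, 1.0, -0.029, -0.0]
force: [-0.3, -0.1, -0.7]
opening: 39.9
grasp_force: 25.0
```

```bash
python3 go.py 587 -4 75 -3 587 -4 14.5 -3; python3 - <<'E'
from h import *
p,P=wrist('w5');H=P[...,2]
h=cv2.cvtColor(p,cv2.COLOR_RGB2HSV);k=(H>8)&(H<18)&(h[...,2]>130)&(h[...,1]>40);k[270:]=0
l,n=ni.label(ni.binary_closing(k,iterations=2))
for i in range(1,n+1):
    x=P[(l==i)&k]
    if len(x)>400: print(len(x),np.argwhere(l==i).mean(0),cv2.minAreaRect(x[:,:2].astype(np.float32)),x.mean(0))
E
```

```text
t 14.97 pos [434.8  12.5  74.9] psi -3.28 tilt [-0.01  0.  ] open 39.9 grip 25.0 F [-0.3 -0.1 -0.7]
turn units -0.05 shift units (after turn)  [ 6.12  0.34 -0.  ]
turn units -0.0 shift units (after turn)  [0.   0.   2.42]
612 [ 17.30254777 127.63694268] ((580.2924194335938, 113.6754379272461), (36.26860809326172, 12.386390686035156), 45.67621612548828) [582.64064777 117.4054911   12.13385396]
2847 [ 55.90540076 335.11420709] ((560.0930786132812, -2.428539276123047), (82.42251586914062, 43.538570404052734), 87.46758270263672) [551.95701477  -1.82926089  12.28659895]
```

Request:
{"name": "play_rows", "arguments": {"series": [[[0,0,0,0.8,0,0,0.3],[0,0,0,0.95,0.05,0,0.3],[0,0,0,0.95,0.05,0,0.3],[0,0,0,0.95,0.05,0,0.3],[0,0,0,0.95,0.05,0,0.3],[0,0,0,0.95,0.05,0,0.3],[0,0,0,0.95,0.02,0,0.3],[0,0,0,0.95,0,0,0.3]]]}}

```text
time: 15.68
eef_pos: [621.4, -4.5, 74.8]
eef_rot: [-0.0, 1.0, -0.029, -0.0]
force: [0.3, 0.3, -0.8]
opening: 39.6
grasp_force: 25.0
```

Request:
{"name": "play_rows", "arguments": {"series": [[[0,0,0,0.95,0,0,0.3],[0,0,0,0.8,0,0,0.3],[0,0,0,0.28,0,0.3,0.3],[0,0,0,0,0,0.6,0.3],[0,0,0,0,0,0.6,0.3],[0,0,0,0,0,0.5,0.3],[0,0,0,0,0,0.2,0.3],[0,0,0,0,0,0.1,0.3]]]}}

```text
time: 16.35
eef_pos: [670.1, -7.0, 16.2]
eef_rot: [-0.0, 1.0, -0.028, -0.001]
force: [0.1, 1.0, -1.6]
opening: 39.9
grasp_force: 25.0
```

```bash
python3 go.py 671 -8 14.5 -3.2
```

```text
t 16.35 pos [670.1  -7.   16.2] psi -3.16 tilt [-0.12  0.01] open 39.9 grip 25.0 F [ 0.1  1.  -1.6]
turn units 0.01 shift units (after turn)  [0.04 0.04 0.07]
```

Request:
{"name": "play_rows", "arguments": {"series": [[[0,0,0,0,0,0.03,0.3],[0,0,0,0,0,0,0.3],[0,0,0,0,0,0,0.6],[0,0,0,0,0,0,0.6],[0,0,0,0,0,-0.7,0.6],[0,0,0,0,0,-1,0.8],[0,0,1,0,0,-1,1],[0,0,1.0,0,0,-1,1]]]}}

```text
time: 17.02
eef_pos: [671.2, -7.1, 110.7]
eef_rot: [-0.0, 0.991, -0.134, 0.0]
force: [0.5, 0.8, -0.8]
opening: 71.9
grasp_force: 0.0
```

Request:
{"name": "play_rows", "arguments": {"series": [[[0,0,0.2,0,0,0,1],[0,0,0,-0.98,-0.55,0,1],[0,0,0,-0.98,-0.55,0,1],[0,0,0,-0.98,-0.55,0,1],[0,0,0,-0.98,-0.55,0,1],[0,0,0,-0.98,-0.55,0,1],[0,0,0,-0.98,-0.55,0,1],[0,0,0,-0.98,-0.55,0,1]]]}}

```text
time: 17.68
eef_pos: [532.7, 134.3, 109.5]
eef_rot: [-0.0, 0.99, -0.142, 0.0]
force: [0.4, 0.9, -0.5]
opening: 91.1
grasp_force: 0.0
```

Request:
{"name": "play_rows", "arguments": {"series": [[[0,0,0,-0.98,-0.55,0,1],[0,0,0,-0.98,-0.55,0,1],[0,0,0,-0.98,-0.55,0,1],[0,0,0,-0.98,-0.55,0,1],[0,0,0,-0.98,-0.55,0,1],[0,0,0,-0.98,-0.55,0,1],[0,0,0,-0.98,-0.55,0,1],[0,0,0,-0.9,-0.55,0,1]]]}}

```text
time: 18.35
eef_pos: [377.2, 294.4, 109.5]
eef_rot: [-0.0, 0.99, -0.142, 0.0]
force: [1.8, 0.1, -0.3]
opening: 91.3
grasp_force: 0.0
```

```bash
python3 - <<'E'
from h import *
p,P=wrist('w6');H=P[...,2]
k=(H>20)&(H<32);l,n=ni.label(ni.binary_closing(k,iterations=2))
for i in range(1,n+1):
    x=P[(l==i)&k]
    if len(x)>400: print(len(x),np.argwhere(l==i).mean(0),cv2.minAreaRect(x[:,:2].astype(np.float32)),x.mean(0))
E
python3 go.py 378 294.6 10 -16.3; 
```

```text
669 [136.38961039 515.56565657] ((409.62158203125, 145.57469177246094), (21.343990325927734, 57.01368713378906), 78.06539916992188) [411.57820346 149.76714782  26.17040703]
889 [135.39196526 578.53094463] ((401.5915832519531, 109.82463836669922), (20.828121185302734, 50.133949279785156), 75.26689910888672) [401.16845787 105.90435929  26.11000131]
5062 [241.49204478 320.42702809] ((377.0267333984375, 295.36419677734375), (40.3765983581543, 64.0321273803711), 73.66752624511719) [378.45833765 294.79674172  26.49262241]
t 18.4 pos [374.5 296.6 109.4] psi -16.23 tilt [-0.04  0.05] open 91.2 grip 0.0 F [-3.2  0.9 -0. ]
turn units 0.01 shift units (after turn)  [0.16 0.04 3.98]
```

Request:
{"name": "play_rows", "arguments": {"series": [[[0,0,0,0.08,0,0,1],[0,0,0,0,0,0.9,1],[0,0,0,0,0,1,1],[0,0,0,0,0,1,1],[0,0,0,0,0,0.7,1],[0,0,0,0,0,0.38,1],[0,0,0,0,0,0,1],[0,0,0,0,0,0,1]]]}}

```text
time: 19.07
eef_pos: [380.6, 292.8, 9.9]
eef_rot: [0.0, 0.99, -0.142, -0.0]
force: [0.7, 0.0, -0.6]
opening: 91.5
grasp_force: 0.0
```

Request:
{"name": "play_rows", "arguments": {"series": [[[0,0,0,0,0,0,0.5],[0,0,0,0,0,0,0.3],[0,0,0,0,0,0,0.3],[0,0,0,0,0,0,0.3],[0,0,0,0,0,0,0.3],[0,0,0,0,0,0,0.3],[0,0,0,0,0,0,0.3],[0,0,0,0,0,0,0.3]]]}}

```text
time: 19.73
eef_pos: [380.2, 293.0, 9.7]
eef_rot: [-0.0, 0.99, -0.142, 0.0]
force: [-0.1, 1.1, 0.2]
opening: 40.6
grasp_force: 0.2
```

Request:
{"name": "play_rows", "arguments": {"series": [[[0,0,0,0,0,-0.6,0.3],[0,0,0,0,0,-1,0.3],[0,0,0,0,0,-1,0.3],[0,0,0,0,0,-1,0.3],[0,0,-1,0,0,0,0.3],[0,0,-1,0,0,0,0.3],[0,0,-0.2,0,0,0,0.3],[0,0,0,0,0,0,0.3]]]}}

```text
time: 20.4
eef_pos: [380.0, 292.8, 99.6]
eef_rot: [0.0, 1.0, -0.028, -0.0]
force: [-0.2, -0.2, -1.1]
opening: 39.7
grasp_force: 25.0
```

```bash
python3 go.py 587.3 -4 100 -3 587.3 -4 14.5 -3
```

```text
t 20.4 pos [380.  292.8  99.6] psi -3.17 tilt [-0.02 -0.01] open 39.7 grip 25.0 F [-0.2 -0.2 -1.1]
turn units -0.03 shift units (after turn)  [ 8.9  11.42 -0.02]
turn units -0.0 shift units (after turn)  [0.   0.   3.42]
```

Request:
{"name": "play_rows", "arguments": {"series": [[[0,0,0,0.6,0.8,0,0.3],[0,0,0,0.75,0.97,0,0.3],[0,0,0,0.75,0.97,0,0.3],[0,0,0,0.75,0.97,0,0.3],[0,0,0,0.75,0.97,0,0.3],[0,0,0,0.75,0.97,0,0.3],[0,0,0,0.75,0.97,0,0.3],[0,0,0,0.75,0.97,0,0.3]]]}}

```text
time: 21.07
eef_pos: [516.3, 94.1, 99.2]
eef_rot: [0.0, 1.0, -0.029, -0.001]
force: [0.7, 0.5, -0.9]
opening: 40.0
grasp_force: 25.0
```

Request:
{"name": "play_rows", "arguments": {"series": [[[0,0,0,0.75,0.97,0,0.3],[0,0,0,0.75,0.97,0,0.3],[0,0,0,0.75,0.97,0,0.3],[0,0,0,0.8,0.92,0,0.3],[0,0,0,0,0,0.5,0.3],[0,0,0,0,0,0.8,0.3],[0,0,0,0,0,0.8,0.3],[0,0,0,0,0,0.5,0.3]]]}}

```text
time: 21.73
eef_pos: [585.9, -4.3, 32.4]
eef_rot: [-0.0, 1.0, -0.029, -0.001]
force: [-0.1, -1.2, -1.3]
opening: 39.9
grasp_force: 25.0
```

```bash
python3 go.py 587.3 -4 14.5 -3
```

```text
t 21.73 pos [585.9  -4.3  32.4] psi -3.36 tilt [-0.14  0.02] open 39.9 grip 25.0 F [-0.1 -1.2 -1.3]
turn units -0.06 shift units (after turn)  [ 0.06 -0.02  0.72]
```

Request:
{"name": "play_rows", "arguments": {"series": [[[0,0,0,0,0,0.5,0.3],[0,0,0,0,0,0.2,0.3],[0,0,0,0,0,0.1,0.3],[0,0,0,0,0,0,0.3],[0,0,0,0,0,0,0.6],[0,0,0,0,0,0,0.6],[0,0,0,0,0,-0.8,0.6],[0,0,0,0,0,-1,0.8]]]}}

```text
time: 22.4
eef_pos: [585.8, -4.1, 59.1]
eef_rot: [-0.0, 1.0, -0.027, -0.001]
force: [0.2, -0.4, -0.5]
opening: 58.9
grasp_force: 0.0
```

Request:
{"name": "play_rows", "arguments": {"series": [[[0,0,1,0,0,-1,1],[0,0,0.15,0,0,-1,1],[0,0,0,-0.9,-0.42,0,1],[0,0,0,-0.9,-0.42,0,1],[0,0,0,-0.9,-0.42,0,1],[0,0,0,-0.9,-0.42,0,1],[0,0,0,-0.9,-0.42,0,1],[0,0,0,-0.9,-0.42,0,1]]]}}

```text
time: 23.07
eef_pos: [464.1, 81.8, 110.2]
eef_rot: [-0.0, 0.996, -0.088, 0.0]
force: [0.4, -0.4, -0.5]
opening: 91.1
grasp_force: 0.0
```

Request:
{"name": "play_rows", "arguments": {"series": [[[0,0,0,-0.9,-0.42,0,1],[0,0,0,-0.9,-0.42,0,1],[0,0,0,-0.9,-0.42,0,1],[0,0,0,0,0,0,1],[0,0,0,0,0,0,1],[0,0,0,0,0,0,1],[0,0,0,0,0,0,1],[0,0,0,0,0,0,1]]]}}

```text
time: 23.73
eef_pos: [404.8, 123.7, 109.7]
eef_rot: [-0.0, 0.996, -0.088, 0.0]
force: [-0.3, -0.0, -0.3]
opening: 91.5
grasp_force: 0.0
```

```bash
python3 go.py 404.4 125.6 22 -10.3; python3 - <<'E'
from h import *
p,P=wrist('w7')
E
```

```text
t 23.73 pos [404.8 123.7 109.7] psi -10.05 tilt [0.04 0.  ] open 91.5 grip 0.0 F [-0.3 -0.  -0.3]
turn units 0.04 shift units (after turn)  [-0.03 -0.07  3.51]
```

View pics/w7.png

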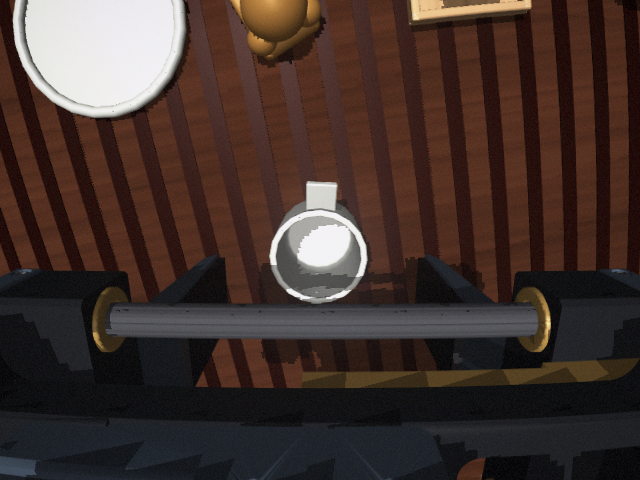

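The pitcher body is at (319,255) with its spout straight ahead at (321,195), so the fingers close across its y. Next: grip and lift.

Request:
{"name": "play_rows", "arguments": {"series": [[[0,0,0,0,-0.04,0.9,1],[0,0,0,0,0,1,1],[0,0,0,0,0,0.8,1],[0,0,0,0,0,0.5,1],[0,0,0,0,0,0.3,1],[0,0,0,0,0,0,0.7],[0,0,0,0,0,0,0.5],[0,0,0,0,0,0,0.5]]], "newtons": 28}}

```text
time: 24.45
eef_pos: [404.6, 125.0, 22.8]
eef_rot: [-0.0, 0.996, -0.087, 0.0]
force: [-0.4, 0.3, 0.7]
opening: 74.0
grasp_force: 0.0
```

Request:
{"name": "play_rows", "arguments": {"series": [[[0,0,0,0,0,0,0.5],[0,0,0,0,0,0,0.5],[0,0,0,0,0,0,0.5],[0,0,0,0,0,-0.2,0.5],[0,0,0,0,0,-0.6,0.5],[0,0,0,0,0,-0.8,0.5],[0,0,0,0,0,-0.8,0.5],[0,0,0,0,0,0,0.5]]]}}

```text
time: 25.12
eef_pos: [405.3, 125.3, 85.1]
eef_rot: [-0.001, 0.996, -0.087, 0.002]
force: [1.5, -0.4, -1.9]
opening: 60.4
grasp_force: 28.0
```

```bash
python3 go.py 581.3 250 82 -10 581.3 250 27.5 -10
```

```text
t 25.12 pos [405.3 125.3  85.1] psi -10.0 tilt [0.23 0.04] open 60.4 grip 28.0 F [ 1.5 -0.4 -1.9]
turn units 0.0 shift units (after turn)  [ 6.07 -6.13  0.13]
turn units -0.0 shift units (after turn)  [0.   0.   2.18]
```

Request:
{"name": "play_rows", "arguments": {"series": [[[0,0,0,0.5,-0.5,0,0.5],[0,0,0,0.8,-0.8,0,0.5],[0,0,0,0.9,-0.9,0,0.5],[0,0,0,0.95,-0.95,0,0.5],[0,0,0,0.95,-0.95,0,0.5],[0,0,0,0.9,-0.95,0,0.5],[0,0,0,0.7,-0.7,0,0.5],[0,0,0,0.37,-0.38,0,0.5]]]}}

```text
time: 25.78
eef_pos: [582.3, 251.3, 81.8]
eef_rot: [-0.0, 0.996, -0.087, 0.001]
force: [0.3, -0.7, -1.5]
opening: 60.4
grasp_force: 28.0
```

Request:
{"name": "play_rows", "arguments": {"series": [[[0,0,0,0,0,0.3,0.5],[0,0,0,0,0,0.5,0.5],[0,0,0,0,0,0.5,0.5],[0,0,0,0,0,0.4,0.5],[0,0,0,0,0,0.2,0.5],[0,0,0,0,0,0.1,0.5],[0,0,0,0,0,0.08,0.5],[0,0,0,0,0,0.04,0.5]]]}}

```text
time: 26.45
eef_pos: [580.2, 249.5, 29.2]
eef_rot: [-0.0, 0.996, -0.087, 0.0]
force: [-0.5, 0.1, -1.6]
opening: 60.2
grasp_force: 28.0
```

```bash
python3 go.py 581.3 250 27.5 -10
```

```text
t 26.45 pos [580.2 249.5  29.2] psi -10.01 tilt [0.01 0.  ] open 60.2 grip 28.0 F [-0.5  0.1 -1.6]
turn units -0.0 shift units (after turn)  [ 0.04 -0.03  0.07]
```

Request:
{"name": "play_rows", "arguments": {"series": [[[0,0,0,0,0,0.03,0.5],[0,0,0,0,0,0.03,0.5],[0,0,0,0,0,0,0.5],[0,0,0,0,0,0,0.72],[0,0,0,0,0,0,0.8],[0,0,0,0,0,0,0.8],[0,0,0,0,0,0,0.8],[0,0,0,0,0,-0.4,0.8]]]}}

```text
time: 27.12
eef_pos: [579.1, 249.3, 36.6]
eef_rot: [0.0, 0.996, -0.087, -0.001]
force: [-0.7, -0.3, -0.0]
opening: 72.9
grasp_force: 0.0
```

Request:
{"name": "play_rows", "arguments": {"series": [[[0,0,0,0,0,-1,0.9],[0,0,0,0,0,-1,1],[0,0,0,0,0,-1,1],[0,0,0,0,0,-1,1],[0,0,0,-1,0,-1,1],[0,0,0,-1,0,-1,1],[0,0,0,-1,0,0,1],[0,0,0,-1,0,0,1]]]}}

```text
time: 27.78
eef_pos: [481.4, 267.3, 190.0]
eef_rot: [-0.001, 0.996, -0.087, 0.002]
force: [-0.4, -0.6, -0.5]
opening: 91.1
grasp_force: 0.0
```

Request:
{"name": "play_rows", "arguments": {"series": [[[0,0,0,-1,0,0,1],[0,0,0,-1,0,0,1],[0,0,0,-1,0,0,1],[0,0,0,-1,0,0,1],[0,0,0,0,0,0,1],[0,0,0,0,0,0,1],[0,0,0,0,0,0,1],[0,0,0,0,0,0,1]]]}}

```text
time: 28.45
eef_pos: [384.2, 284.4, 188.0]
eef_rot: [-0.0, 0.996, -0.087, 0.0]
force: [-0.4, -0.1, 0.2]
opening: 91.2
grasp_force: 0.0
```

```bash
python3 go.py; python3 - <<'E'
from h import *
p,d=robot.read_camera('top');P=cloud(d,robot.camera_model('top'));H=P[...,2];ok=(d>0)
def fit(n,c,lo,hi,r):
    k=ok&(H>lo)&(H<hi)&(np.hypot(P[...,0]-c[0],P[...,1]-c[1])<r);x=P[k]
    if len(x)<20: print(n,len(x));return
    f=x[:,:2].astype(np.float32);print(n,len(x),'z',np.median(x[:,2]).round(1),'circ',cv2.minEnclosingCircle(f),'rect',cv2.minAreaRect(f))
fit('cup+',(627,-255),42,60,38);fit('cup-',(544,-246.6),42,60,38)
fit('br+',(671,-8),24,45,40);fit('br-',(587,-4),24,45,40);fit('pit',(581,250),55,80,55)
fit('toad',(560,127),15,70,40);fit('caddy',(572,-124),30,80,40)
cv2.imwrite('pics/end.png',cv2.resize(p[120:320,240:560,::-1],None,fx=2.4,fy=2.4,interpolation=cv2.INTER_CUBIC))
E
```

```text
t 28.45 pos [384.2 284.4 188. ] psi -10.03 tilt [0.05 0.02] open 91.2 grip 0.0 F [-0.4 -0.1  0.2]
cup+ 159 z 48.0 circ ((626.6201171875, -255.48806762695312), 27.488088607788086) rect ((626.3812255859375, -254.70265197753906), (51.842994689941406, 52.28261947631836), 58.98659133911133)
cup- 154 z 48.3 circ ((540.4658813476562, -244.31980895996094), 27.875614166259766) rect ((540.1676025390625, -243.92930603027344), (52.56659698486328, 52.9635009765625), 0.10896502435207367)
br+ 449 z 30.1 circ ((670.58837890625, -7.975190162658691), 36.92945861816406) rect ((670.7738037109375, -7.624507904052734), (39.03700256347656, 64.10037231445312), 87.99220275878906)
br- 455 z 30.2 circ ((582.3616943359375, -3.2644083499908447), 35.376731872558594) rect ((581.7219848632812, -3.7749156951904297), (39.64542007446289, 63.95671844482422), 87.13304901123047)
pit 251 z 63.8 circ ((578.4244384765625, 248.45021057128906), 47.13909149169922) rect ((581.4334716796875, 247.1259307861328), (78.7266616821289, 62.83772659301758), 25.64459991455078)
toad 370 z 39.4 circ ((560.0581665039062, 127.1111068725586), 30.028663635253906) rect ((564.3407592773438, 127.01683044433594), (51.945030212402344, 52.432010650634766), 17.524999618530273)
caddy 441 z 55.0 circ ((573.2509155273438, -124.45113372802734), 26.556190490722656) rect ((572.4315185546875, -124.50640869140625), (51.125762939453125, 49.982017517089844), 85.97284698486328)
```

View pics/end.png

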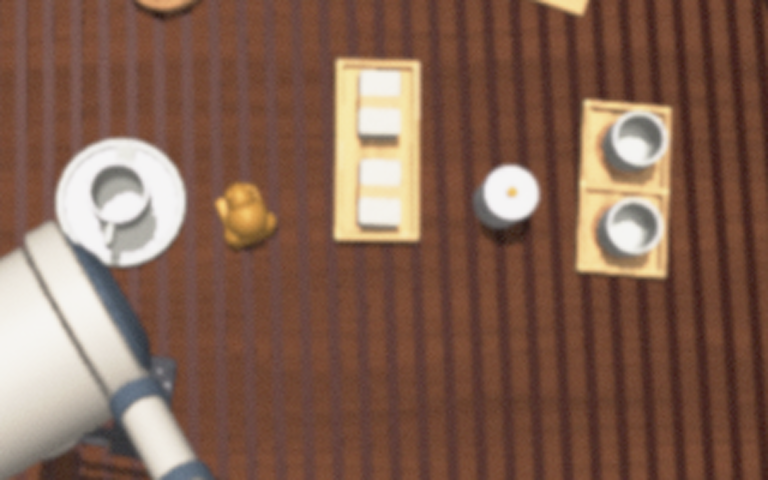

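Everything is in place: cups in the bays at crop (635,140) and (630,228), bricks flat in the tray at (380,103) and (380,193), pitcher in the dish at (118,195). The toad and caddy have not moved.

```bash
python3 -c "
from bench import robot
print(robot.close_job())"
```

```text
the job is handed in; nothing more can be done
None
```

I handed the job in at about 28.5 s. My last top-camera check showed a cup upright in each bay, both bricks flat in the long tray, the pitcher standing in the dish, and the toad and caddy not moved; the hand-in returned no verdict.

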